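# Hold a cigar mould half pressed in the bench press

### The job

Take the cigar mould that still stands open (a gap between its halves), set it flat in the nest of the bench lever press, let go of it, then swing the sprung lever over and down until its cross bar stands level with the middle of the gap between the two lugs on the gauge post. Keep holding the bar there: the program finishes while holding the lever, with the mould pressed but its halves not squeezed right together. Leave the shut mould and the paste pot where they are.

Things in the scene. Friction and masses are not known exactly. Their poses are not given: they have to be found in the camera images.
- mould: The open mould: wooden cigar mould, 140 x 56 mm in plan, loose, 0.23 to 0.33 kg. Lower half 22 mm high; upper half 18 mm, held up by springy dark rolls so that a 18 mm gap shows: 58 mm high in all. Origin: centre of the underside; x along the 140 mm length, y across the 56 mm width, z up. Grip it across the width, TCP about 34 mm above the underside.
- mould_lid (a joint): How far the mould's upper half has sunk towards the lower half, m: 0 = standing open (18 mm gap), 0.018 = halves touching (squeezed right together). Spring 500 N/m with 3 N preload: 8.5 N at 0.011.
- mould_top (a point): Centre of the top face of the open mould's upper half.
- shut_mould: A bystander: another wooden mould, 140 x 56 mm in plan, but shut, with no gap, 40 mm high in all. Leave alone. Origin: centre of the underside, x along the length.
- paste_pot: A bystander: low round pot, 48 mm diameter, 42 mm high, loose. Leave alone. Origin: centre of the underside.
- press: Bench lever press, screwed down: base plate 10 mm thick, from x = -125 to +155, y = -90 to +90 mm. Origin: on the bench under the nest's centre; x points from nest to hinge, y along the hinge axis, z up. Hinge cheeks at x = 80 to 120 mm, |y| < 25 mm, 98 mm above the bench. Gauge post 20 x 10 mm, 115 mm above the bench, at x = -105, y = +85 mm.
- press_nest (a point): Centre of the nest floor, 10 mm above the bench; axes as press. The nest is 148 mm along y by 64 mm along x, bounded by steel fences 10 mm high; on the long sides they stand only at the corners, leaving 96 mm free in the middle for the fingers. The mould's 140 mm length goes along y, either way round.
- press_hinge (a point): Hinge axis of the lever, 85 mm above the bench, 100 mm from the nest centre along press x; the axis runs along press y.
- press_lever (a joint): Lever angle, rad: 0 = sprung open, 20 degrees past upright, clear of the nest; grows as the bar swings over the nest and down; 1.92 = level, bar mid between the lugs; stop at 2.0. A spring always drives it back to 0. With the mould in the nest its roller meets the upper half near 1.80 and has sunk it 11 mm at 1.92; the bar then needs about 6 N down.
- bar_mid (a point): Middle of the lever's wooden cross bar: round, 16 mm diameter, 130 mm long, along press y, 200 mm from the hinge axis. Level: 85 mm above the bench at press x = -100 mm; open: 273 mm up at x = +168 mm. The lever arm (14 mm wide, 16 mm deep) runs from here to the hinge; half way hangs a 24 mm roller, 40 mm wide, reaching 28 mm below the arm's centre line.
- bar_grip (a point): Point on the bar's axis 40 mm from its middle towards press -y (away from the gauge post). Here the bar can be pinched from above, fingers closing along press x; the round bar turns in the fingers as the lever swings.
- press_gauge (a point): Mid point between the gauge post's two light metal lugs (30 mm clear between them, one above the other), 85 mm above the bench; the bar's +y end swings past beside it. 8 mm of bar height is 0.04 rad of lever.
Mind the look-alikes: they are no part of the job. Leave any blue or red look-alike of the mould alone.

How it is judged:
On the way:
1. the open mould lies seated in the nest, let go, while the lever is still up (horizontal distance between mould and press_nest below 0.009 m and z of mould in the frame of press_nest below 0.004 m and angle between the x axis of mould and the y axis of press_nest, either way round below 0.15 rad and angle between mould's own z axis and vertical below 0.06 rad and contact force between the fingers and mould below 0.2 N and value of joint press_lever below 1 rad), for 0.2 s.
At the end, for the whole second after the job is handed in: Mould flat in the nest (centre within 9 mm, 0.15 rad); arm holding the lever at 1.92 +- 0.04 rad (bar within 8 mm of mid lugs) with over 1.5 N; upper half sunk 6 to 16 mm; arm not touching the mould; shut mould and paste pot within 30 mm of their starts; all through the last second (horizontal distance between mould and press_nest below 0.009 m and z of mould in the frame of press_nest below 0.004 m and angle between the x axis of mould and the y axis of press_nest, either way round below 0.15 rad and angle between mould's own z axis and vertical below 0.06 rad and value of joint press_lever between 1.88 and 1.96 rad and value of joint mould_lid between 0.006 and 0.016 m and contact force between any of the fingers, the arm and press above 1.5 N and contact force between each of the arm, the fingers and mould below 0.3 N and distance of each of shut_mould, paste_pot from where it was at the start of the episode below 0.03 m); the arm keeps its last pose, push and grip.
It fails at once if the mould's halves were squeezed right together (value of joint mould_lid above 0.0175 m).
It fails at once if the shut mould or the paste pot was disturbed (distance of any of shut_mould, paste_pot from where it was at the start of the episode above 0.03 m).
It also fails if it takes over 59 s, if anything falls off the work surface, if the arm or the gripper's body presses on something with over 40 N, if the wrist force passes 120 N, or if a joint passes its speed limit or range.

### The arm

A 6-joint arm with a two-finger parallel gripper is mounted at the origin on the work surface. World frame = base frame: x ahead of the robot, y to its left, z up, the work surface at z = 0. Lengths are in m, angles in rad, forces in N, time in s.
With the tool pointing down it reaches from about 0.375 to 0.975 m from the base axis. Payload 3.8 kg.
Tool frame: the origin (TCP) lies between the finger pads, 19 mm behind the fingertips; this is the grasp point; z points along the fingers, y is the line along which they close (so a half turn about z gives the same grasp; the last joint's range is limited). The gripper opens to 85 mm and grips with 20 to 120 N. Pads are 22 mm wide; open, the fingers measure 114 mm over their backs; the gripper's body (76 mm by 85 mm) begins 54 mm behind the grasp point. The pads swing forward as they close: fully open they stand 13 mm farther back than shut.
Start: joints at [1.267, 0.264, 1.604, -0, 1.274, -0.037], TCP at [0.178, 0.651, 0.25] pointing down, gripper open.
Joint ranges: [-2.63, 2.63], [-0.94, 2.18], [0.31, 2.57], [-1.31, 4.45], [0, 2.66], [-2.55, 2.55]. Speed limits (rad/s): [2.57, 2.57, 3.14, 3.14, 3.14, 3.14].

### API

Orientations are given as a unit quaternion [w, x, y, z].
In Python, from cell import ctrl, eyes gives the robot as it stands.
- The arm moves only by the tool arm_command, never from a script. Its argument "commands" is a list of rows, each an object of numbers: "hand": the opening, from 0 (shut) to 1 (fully open); "x", "y", "z": the shift along the tool's x, y, z in mm; "ax", "ay", "az": the turn, a rotation vector about the tool's x, y, z in degrees. In form: [{"hand": .., "x": .., "y": .., "z": .., "ax": .., "ay": .., "az": ..}, ...]. A call has 1 to 5 rows; each row shifts and turns the commanded pose from where the row before left it, along the tool's axes as they then stand; what a row does not reach is not made up. A row lasts 1/10 s, in which the tool goes at most 50 mm and 8.59 degrees, less where a joint would pass 70% of its speed; a pose out of reach is approached as far as the arm can. A call with a gripper value outside its range is refused whole. The fingers move at their own pace and stop on an object; the grip force is fixed at half the most. Time passes only in rows, so rows that do not move let the fingers close. It gives the time, the measured TCP pose, the force, the opening and the grip force at its end, in the units of the state.
- ctrl.sense(): the state, without advancing time (a new reading comes with each control period).
- eyes.camera(name): name is "side" or "top" or "wrist"; returns a dict with "image" (480x640x3 uint8, blue, green, red), "K" (3x3 intrinsics, pixels), "R" (3x3) and "t" (3): a world point X has camera coordinates R X + t; the wrist camera has in their place "T_tool_cam" (4x4, takes a point from camera to tool coordinates, whose origin is the TCP and whose axes are the flange's). Camera axes: x right, y down, z forward; pixel columns grow to the right and rows downward; lengths in m; the calibration is good to about 2 mm. The wrist camera is an equidistant fisheye: a pixel r from the principal point sees the ray r / f radians off the axis. A picture is of the moment at which its call begins: read the wrist's pose just before it. There is no depth.
- ctrl.close_job(): hands the job in; it is judged then, once.
The state is a dict: "clock": time; "qpos": joint angles; "joint_velocities": joint speeds; "joint_efforts": joint torques, N m; "tcp_pos": TCP position; "eef_rot": TCP orientation; "wrist_force": force on the tool from outside, world axes, zero at the start; "torque": the same for the moment, N m; "opening": opening from 0.0 (shut) to 1.0 (fully open); "grip_force": force on a finger pad.
Only numpy, scipy, OpenCV 4.12 (cv2) and the standard library are available. Lean on these libraries where they do the work, as an engineer would, in place of code of your own. Each camera call takes 0.05 s, during which the arm holds its last target. There are 200 camera calls.

## Working session

There is one attempt and no reset: what is moved stays moved. The work goes in short steps, Python scripts to look and compute and a tool call to move; the robot and the scene stay as the last step left them, time stands still between calls to the robot, and variables do not carry over. Pictures are saved under pics/ and viewed, at most 13 in all, crops included, and the job is handed in when it is done.

Besides the shell and the picture viewer there is one more tool, called after "Request:" by a JSON object that holds its "api" and its "payload". arm_command: Moves the arm, as the interface text tells. Its arguments: {"type":"object","properties":{"commands":{"type":"array","items":{"type":"object","properties":{"hand":{"type":"number"},"x":{"type":"number"},"y":{"type":"number"},"z":{"type":"number"},"ax":{"type":"number"},"ay":{"type":"number"},"az":{"type":"number"}}}}},"required":["commands"]}

```bash
mkdir -p pics; ls; python3 - <<'E'
from cell import ctrl, eyes
import cv2,numpy as np
s=ctrl.sense();print(s['clock'],s['tcp_pos'],s['eef_rot'],s['qpos'])
for n in('top','side'):
    c=eyes.camera(n);cv2.imwrite(f'pics/{n}0.png',c['image']);print(n,c['K'].tolist(),c['R'].tolist(),c['t'])
c=eyes.camera('wrist');cv2.imwrite('pics/wrist0.png',c['image']);print(c['T_tool_cam'],c['K'])
E
```

```text
pics
0.0 [0.1777305  0.65046374 0.24866827] [-1.89520236e-04  1.32976938e-01  9.91118504e-01 -1.09943287e-03] [ 1.26713468e+00  2.64742099e-01  1.60537616e+00  9.63314853e-07
  1.27370570e+00 -3.69177834e-02]
top [[536.3360645514784, 0.0, 313.72523081285607], [0.0, 536.3360645514784, 230.02924193443937], [0.0, 0.0, 1.0]] [[-0.009207447770486278, -0.9999131335203122, -0.00943124165441376], [-0.9846135760151038, 0.010711679490493531, -0.17441721775456265], [0.17450309118265886, 0.007680191148866241, -0.9846266733293455]] [0.00156653 0.48105512 1.32194629]
side [[436.3394809471497, 0.0, 318.72511967205816], [0.0, 436.3394809471497, 237.95529049340558], [0.0, 0.0, 1.0]] [[0.8665224950324898, -0.4990449428281279, 0.009639016564966645], [-0.24805757845553317, -0.44731476053057734, -0.8592886260054007], [0.4331353176242341, 0.742201893051441, -0.5114001824182419]] [-0.39666614  0.25432388  0.85879588]
[[-1.91146764e-04 -9.61882957e-01 -2.73461405e-01  6.93335807e-02]
 [ 9.99999935e-01 -2.67677558e-04  2.42548777e-04  6.53524622e-04]
 [-3.06503016e-04 -2.73461341e-01  9.61882946e-01 -1.23399227e-01]
 [ 0.00000000e+00  0.00000000e+00  0.00000000e+00  1.00000000e+00]] [[371.64829954   0.         325.08102248]
 [  0.         371.64829954 241.54456126]
 [  0.           0.           1.        ]]
```

View pics/top0.png

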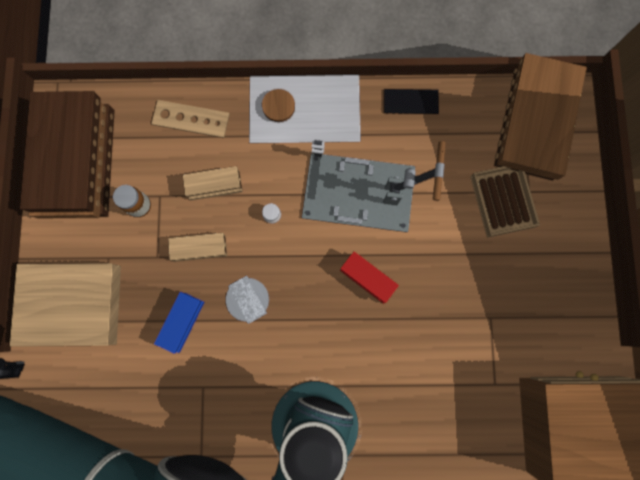

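View pics/side0.png

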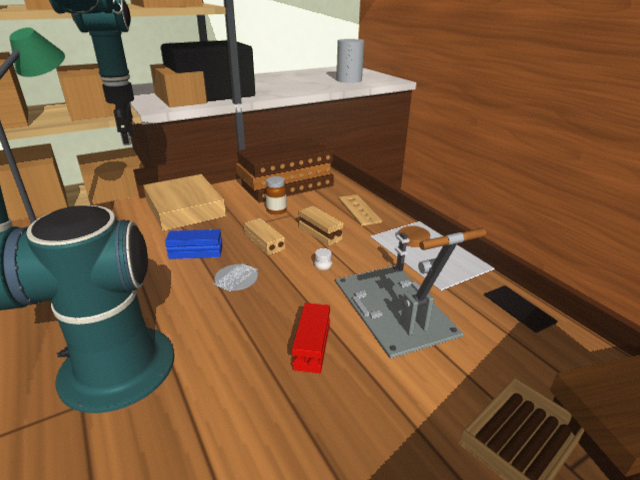

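The side view shows the open mould (dark gap) at (320,225), which is (212,182) in the top view. The shut mould is at top (196,246), the pot at (271,213), and the press plate spans (303..414, 152..231). In the top view the press x axis points right, and the gauge post is at (318,147).

```bash
cat > h.py <<'E'
import cv2,numpy as np
from cell import ctrl,eyes
from scipy.spatial.transform import Rotation as Ro
def ray(c,u,v):
    d=c['R'].T@np.linalg.inv(c['K'])@np.array([u,v,1.]);return -c['R'].T@c['t'],d
def onz(c,u,v,z):
    o,d=ray(c,u,v);return o+d*(z-o[2])/d[2]
def proj(c,X):
    p=c['K']@(c['R']@np.asarray(X)+c['t']);return p[:2]/p[2]
def tool():
    s=ctrl.sense();q=s['eef_rot'];return np.array(s['tcp_pos']),Ro.from_quat([q[1],q[2],q[3],q[0]]).as_matrix()
E
python3 - <<'E'
from h import *
c=eyes.camera('top');im=c['image'];hsv=cv2.cvtColor(im,cv2.COLOR_BGR2HSV)
print('open',hsv[182,212],'bench',hsv[165,212],hsv[200,225],'plate',hsv[222,380],hsv[165,330])
# plate: low saturation grey
m=cv2.inRange(hsv,(0,0,40),(180,70,150));r=np.zeros_like(m);r[140:240,295:425]=m[140:240,295:425]
r=cv2.morphologyEx(r,cv2.MORPH_CLOSE,np.ones((9,9)));r=cv2.morphologyEx(r,cv2.MORPH_OPEN,np.ones((25,25)))
k=max(cv2.findContours(r,0,2)[0],key=cv2.contourArea);rect=cv2.minAreaRect(k);b=cv2.boxPoints(rect);print('plate',rect)
w=np.array([onz(c,*p,.010) for p in b]);print(w.round(4))
cv2.imwrite('pics/crop.png',np.hstack([cv2.resize(im[140:270,150:270],None,fx=3.2,fy=4,interpolation=cv2.INTER_CUBIC)[:,:400],cv2.resize(im[135:265,290:450],(400,520))]))
for (u,v) in((183,177),(241,170),(241,187),(184,196)): print(onz(c,u,v,.058 if v<180 else .05).round(4))
E
```

```text
open [ 16 101 176] bench [ 13 124 142] [ 13 126 148] plate [ 86  17 118] [ 86  16 112]
plate ((358.70770263671875, 191.83848571777344), (107.04197692871094, 66.73068237304688), 7.125016689300537)
[[ 0.5183  0.0288  0.01  ]
 [ 0.6985  0.0057  0.01  ]
 [ 0.6583 -0.2762  0.01  ]
 [ 0.48   -0.2472  0.01  ]]
[0.62   0.3306 0.058 ]
[0.6368 0.1819 0.058 ]
[0.594  0.1825 0.05  ]
[0.5719 0.3284 0.05  ]
```

View pics/crop.png

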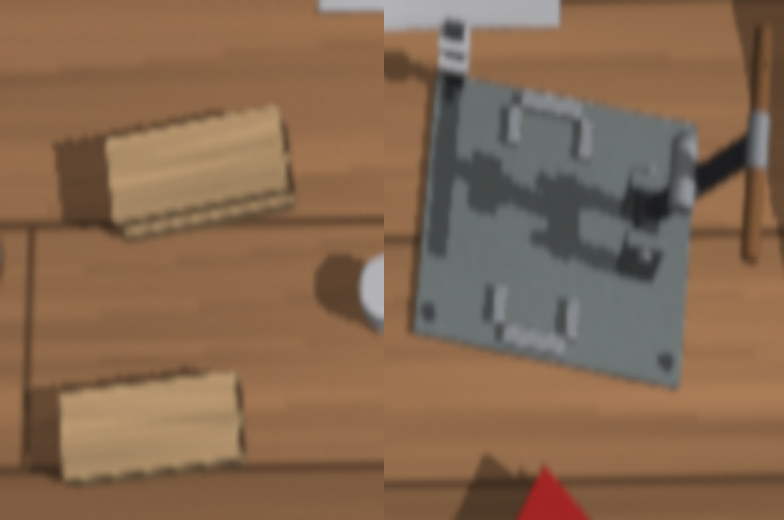

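The crop shows the open mould's top face with corners at top-view px (183.8,174.5), (236.6,166.2), (241.6,187.5) and (187.5,196.2). The press plate and its nest fences are visible too.

```bash
cat >> h.py <<'E'
def plan(target,yawdeg,name=''):
    """tool-frame mm for a top-down tool: shift and az to bring tool y to yawdeg (mod 360)"""
    p,R=tool();d=R.T@(np.array(target)-p)*1e3
    y=np.degrees(np.arctan2(R[1,1],R[0,1]));a=-(yawdeg-y+180)%360-180 if False else -(((yawdeg-y)+180)%360-180)
    print(name,'shift',d.round(1),'az',round(a,2),'yaw',round(y,2),'tilt',np.degrees(np.arccos(-R[2,2])).round(2),'p',p.round(4))
E
python3 - <<'E'
from h import *
c=eyes.camera('top')
w=np.array([onz(c,*p,.058) for p in((183.75,174.5),(236.6,166.2),(241.6,187.5),(187.5,196.2))]);print(w.round(4),w.mean(0))
L=(w[1]-w[0]+w[2]-w[3])/2;W=(w[0]-w[3]+w[1]-w[2])/2
print('L',np.linalg.norm(L),'W',np.linalg.norm(W),'yawW',np.degrees(np.arctan2(W[1],W[0])),'yawL',np.degrees(np.arctan2(L[1],L[0])))
yaw=np.degrees(np.arctan2(L[1],L[0]))+90
plan([w.mean(0)[0],w.mean(0)[1],.2],yaw,'pick hover')
E
```

```text
[[0.6266 0.3289 0.058 ]
 [0.6471 0.1934 0.058 ]
 [0.5905 0.1797 0.058 ]
 [0.5693 0.3174 0.058 ]] [0.60839446 0.2548734  0.058     ]
L 0.13818113175579405 W 0.058335578558588744 yawW 12.450988421157907 yawL -81.32161453980012
pick hover shift [-519.7 -268.4   49.6] az 66.04 yaw 74.71 tilt 0.06 p [0.1779 0.6508 0.2493]
```

Request:
{"api": "arm_command", "payload": {"commands": [{"hand": 1, "x": -43.3, "y": -22.4}, {"x": -43.3, "y": -22.4}, {"x": -43.3, "y": -22.4}, {"x": -43.3, "y": -22.4}, {"x": -43.3, "y": -22.4}]}}

```text
validation failed for argument at $.co...
```

Request:
{"api": "arm_command", "payload": {"commands": [{"x": -43.3, "y": -22.4}, {"x": -43.3, "y": -22.4}, {"x": -43.3, "y": -22.4}, {"x": -43.3, "y": -22.4}, {"x": -43.3, "y": -22.4}]}}

```text
validation failed for argument at $.co...
```

Request:
{"api": "arm_command", "payload": {"commands": [{"x": -43.3, "y": -22.4}, {"x": -43.3, "y": -22.4}, {"az": 8.25}, {"az": 8.25}, {"az": 8.25}]}}

```text
validation failed for argument at $.co...
```

Request:
{"api": "arm_command", "payload": {"commands": [{"az": 8.25}, {"az": 8.25}, {"az": 8.25}, {"az": 8.25}, {"az": 8.25}]}}

```text
validation failed for argument at $.co...
```

```bash
cat >> h.py <<'E'
def wrist(name=None):
    p,R=tool();c=eyes.camera('wrist')
    if name: cv2.imwrite(f'pics/{name}.png',c['image'])
    T=c['T_tool_cam'];return dict(im=c['image'],K=c['K'],Rw=R@T[:3,:3],o=p+R@T[:3,3])
def wz(w,u,v,z):
    K=w['K'];x=(u-K[0,2])/K[0,0];y=(v-K[1,2])/K[1,1];r=np.hypot(x,y)+1e-12
    d=w['Rw']@np.array([np.sin(r)*x/r,np.sin(r)*y/r,np.cos(r)]);return w['o']+d*(z-w['o'][2])/d[2]
E
python3 -c "
from h import *
plan([.6084,.2549,.2],8.68);wrist('w1')"
```

```text
shift [-519.7 -268.3   49.6] az 66.03 yaw 74.71 tilt 0.06 p [0.1779 0.6508 0.2493]
```

View pics/w1.png

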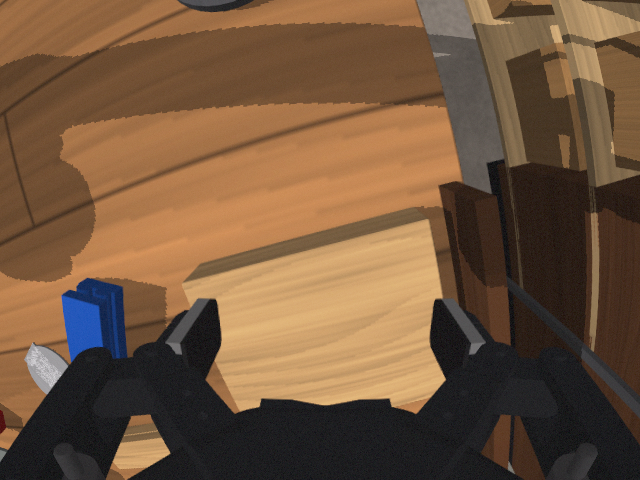

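The moves were refused, probably because every row needs all seven fields, so the picture only shows the start pose with the wooden block between the fingers. I'll repeat with full rows.

Request:
{"api": "arm_command", "payload": {"commands": [{"hand": 1, "x": -43.3, "y": -22.4, "z": 0, "ax": 0, "ay": 0, "az": 0}, {"hand": 1, "x": -43.3, "y": -22.4, "z": 0, "ax": 0, "ay": 0, "az": 0}, {"hand": 1, "x": -43.3, "y": -22.4, "z": 0, "ax": 0, "ay": 0, "az": 0}, {"hand": 1, "x": -43.3, "y": -22.4, "z": 0, "ax": 0, "ay": 0, "az": 0}, {"hand": 1, "x": -43.3, "y": -22.4, "z": 0, "ax": 0, "ay": 0, "az": 0}]}}

```text
clock: 0.8
tcp_pos: [0.3583, 0.4846, 0.2501]
eef_rot: [0.0, 0.133, 0.991, 0.0]
wrist_force: [0.8, 0.4, 1.1]
opening: 1.002
grip_force: 0.0
```

Request:
{"api": "arm_command", "payload": {"commands": [{"hand": 1, "x": -43.3, "y": -22.4, "z": 0, "ax": 0, "ay": 0, "az": 0}, {"hand": 1, "x": -43.3, "y": -22.4, "z": 0, "ax": 0, "ay": 0, "az": 0}, {"hand": 1, "x": -43.3, "y": -22.4, "z": 0, "ax": 0, "ay": 0, "az": 0}, {"hand": 1, "x": -43.3, "y": -22.4, "z": 0, "ax": 0, "ay": 0, "az": 0}, {"hand": 1, "x": -43.3, "y": -22.4, "z": 0, "ax": 0, "ay": 0, "az": 0}]}}

```text
clock: 1.3
tcp_pos: [0.5378, 0.3193, 0.2502]
eef_rot: [0.0, 0.133, 0.991, 0.0]
wrist_force: [1.2, -0.1, -0.0]
opening: 1.001
grip_force: 0.0
```

Request:
{"api": "arm_command", "payload": {"commands": [{"hand": 1, "x": -43.3, "y": -22.4, "z": 0, "ax": 0, "ay": 0, "az": 0}, {"hand": 1, "x": -43.3, "y": -22.4, "z": 0, "ax": 0, "ay": 0, "az": 0}, {"hand": 1, "x": 0, "y": 0, "z": 0, "ax": 0, "ay": 0, "az": 8.25}, {"hand": 1, "x": 0, "y": 0, "z": 0, "ax": 0, "ay": 0, "az": 8.25}, {"hand": 1, "x": 0, "y": 0, "z": 0, "ax": 0, "ay": 0, "az": 8.25}]}}

```text
clock: 1.8
tcp_pos: [0.6088, 0.254, 0.2497]
eef_rot: [-0.0, 0.346, 0.938, -0.0]
wrist_force: [0.5, 1.0, 0.3]
opening: 1.001
grip_force: 0.0
```

Request:
{"api": "arm_command", "payload": {"commands": [{"hand": 1, "x": 0, "y": 0, "z": 0, "ax": 0, "ay": 0, "az": 8.25}, {"hand": 1, "x": 0, "y": 0, "z": 0, "ax": 0, "ay": 0, "az": 8.25}, {"hand": 1, "x": 0, "y": 0, "z": 0, "ax": 0, "ay": 0, "az": 8.25}, {"hand": 1, "x": 0, "y": 0, "z": 0, "ax": 0, "ay": 0, "az": 8.25}, {"hand": 1, "x": 0, "y": 0, "z": 0, "ax": 0, "ay": 0, "az": 8.25}]}}

```text
clock: 2.3
tcp_pos: [0.6082, 0.2548, 0.2499]
eef_rot: [-0.0, 0.654, 0.757, -0.0]
wrist_force: [-0.0, -0.4, 0.4]
opening: 0.996
grip_force: 0.0
```

```bash
python3 -c "
from h import *
plan([.6084,.2549,.2],8.68);wrist('w2')"
```

```text
shift [ 0.1  0.2 49.9] az -0.31 yaw 8.37 tilt 0.01 p [0.6082 0.2548 0.2499]
```

View pics/w2.png

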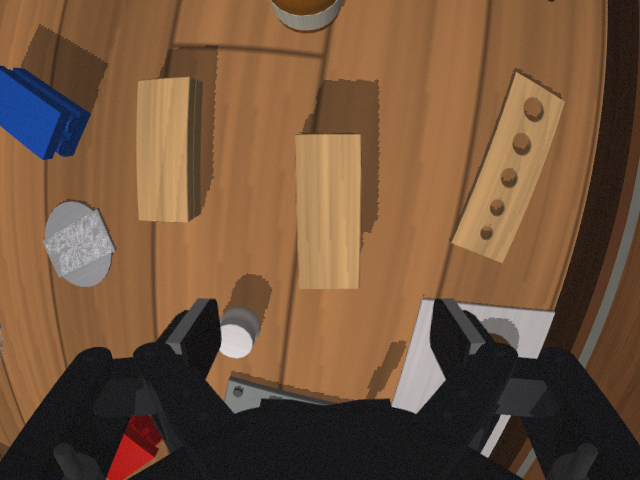

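The wrist view shows the open mould's top face with corners (295,135), (360,135), (360,289) and (299,289). The shut mould is to its left at (165,150), and the pot is at (238,340).

```bash
python3 - <<'E'
from h import *
w=wrist();g=cv2.cvtColor(w['im'],cv2.COLOR_BGR2HSV)
m=cv2.inRange(g,(10,60,175),(30,130,255));r=np.zeros_like(m);r[120:300,280:372]=m[120:300,280:372]
r=cv2.morphologyEx(cv2.morphologyEx(r,3,np.ones((7,7))),2,np.ones((15,15)))
k=max(cv2.findContours(r,0,2)[0],key=cv2.contourArea);print(cv2.boundingRect(k))
q=[wz(w,*map(float,p[0]),.058)[:2]*1e3 for p in k];print('auto',cv2.minAreaRect(np.float32(q)))
P=np.array([wz(w,*p,.058) for p in((295,135),(360,135),(360,289),(299,289))]);print(P.round(4),P.mean(0))
L=(P[2]-P[1]+P[3]-P[0])/2;W=(P[0]-P[1]+P[3]-P[2])/2
print(np.linalg.norm(L),np.linalg.norm(W),np.degrees(np.arctan2(L[1],L[0]))+90,np.degrees(np.arctan2(W[1],W[0])))
plan([*P.mean(0)[:2],.036],np.degrees(np.arctan2(L[1],L[0]))+90)
c=eyes.camera('side');im=c['image'];print(proj(c,[.608,.255,.058]))
E
```

```text
(296, 135, 64, 154)
auto ((610.7538452148438, 259.65032958984375), (53.5882568359375, 137.72886657714844), 8.834321975708008)
[[0.5733 0.3239 0.058 ]
 [0.6273 0.3316 0.058 ]
 [0.6496 0.1949 0.058 ]
 [0.5939 0.1871 0.058 ]] [0.61100779 0.25936046 0.058     ]
0.1384131754233963 0.05539924043695896 8.912267501356823 -171.94437463331914
 shift [  4.1   3.4 213.9] az -0.22 yaw 8.69 tilt 0.01 p [0.6083 0.2548 0.2499]
[319.91053339 217.39380613]
```

Request:
{"api": "arm_command", "payload": {"commands": [{"hand": 1, "x": 3, "y": 2.5, "z": 40, "ax": 0, "ay": 0, "az": 0}, {"hand": 1, "x": 0, "y": 0, "z": 40, "ax": 0, "ay": 0, "az": 0}, {"hand": 1, "x": 0, "y": 0, "z": 40, "ax": 0, "ay": 0, "az": 0}, {"hand": 1, "x": 0, "y": 0, "z": 20, "ax": 0, "ay": 0, "az": 0}, {"hand": 1, "x": 0, "y": 0, "z": 0, "ax": 0, "ay": 0, "az": 0}]}}

```text
clock: 2.95
tcp_pos: [0.607, 0.2569, 0.1051]
eef_rot: [-0.002, 0.65, 0.76, -0.004]
wrist_force: [-0.5, -1.0, 0.4]
opening: 0.998
grip_force: 0.0
```

```bash
python3 - <<'E'
from h import *
w=wrist('w3');plan([.61,.258,.034],8.7)
E
```

```text
shift [ 0.3  1.5 73.9] az 0.14 yaw 8.84 tilt 0.25 p [0.6089 0.2576 0.1079]
```

View pics/w3.png

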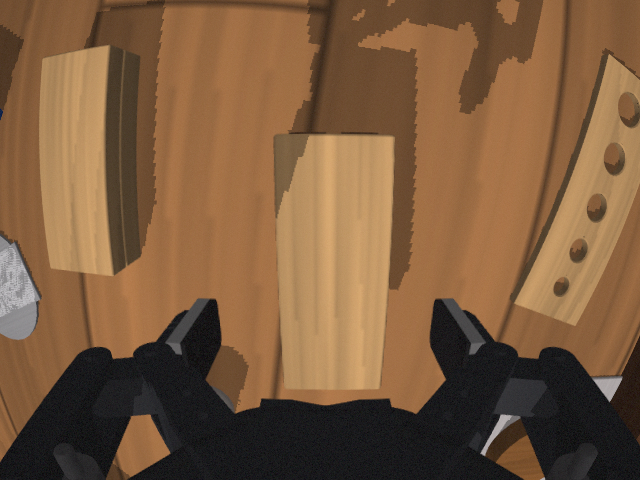

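The mould is centred between the fingers, with top corners at (274,135), (394,135), (380,389) and (286,389).

```bash
python3 - <<'E'
from h import *
w=wrist();
P=np.array([wz(w,*p,.058) for p in((274,135),(394,135),(380,389),(286,389))]);print(P.round(4),P.mean(0))
L=(P[2]-P[1]+P[3]-P[0])/2;W=(P[1]-P[0]+P[2]-P[3])/2
print(np.linalg.norm(L),np.linalg.norm(W),np.degrees(np.arctan2(L[1],L[0]))+90,np.degrees(np.arctan2(W[1],W[0])))
plan([*P.mean(0)[:2],.034],np.degrees(np.arctan2(L[1],L[0]))+90)
E
```

```text
[[0.5745 0.325  0.058 ]
 [0.6294 0.3338 0.058 ]
 [0.6513 0.1942 0.058 ]
 [0.5969 0.186  0.058 ]] [0.61300697 0.25974792 0.058     ]
0.14103789181959925 0.05533069875092683 9.029889161777803 8.837236246500114
 shift [ 1.1  2.8 76.1] az -0.21 yaw 8.82 tilt 0.02 p [0.6105 0.2582 0.1101]
```

Request:
{"api": "arm_command", "payload": {"commands": [{"hand": 1, "x": 1, "y": 2, "z": 25, "ax": 0, "ay": 0, "az": 0}, {"hand": 1, "x": 0, "y": 0, "z": 25, "ax": 0, "ay": 0, "az": 0}, {"hand": 1, "x": 0, "y": 0, "z": 16, "ax": 0, "ay": 0, "az": 0}, {"hand": 1, "x": 0, "y": 0, "z": 10, "ax": 0, "ay": 0, "az": 0}, {"hand": 1, "x": 0, "y": 0, "z": 0, "ax": 0, "ay": 0, "az": 0}]}}

```text
clock: 3.55
tcp_pos: [0.6117, 0.2593, 0.0334]
eef_rot: [-0.0, 0.651, 0.759, -0.001]
wrist_force: [0.4, 0.5, -0.6]
opening: 1.001
grip_force: 0.0
```

Request:
{"api": "arm_command", "payload": {"commands": [{"hand": 0.4, "x": 0, "y": 0, "z": 0, "ax": 0, "ay": 0, "az": 0}, {"hand": 0.4, "x": 0, "y": 0, "z": 0, "ax": 0, "ay": 0, "az": 0}, {"hand": 0.4, "x": 0, "y": 0, "z": 0, "ax": 0, "ay": 0, "az": 0}, {"hand": 0.4, "x": 0, "y": 0, "z": 0, "ax": 0, "ay": 0, "az": 0}, {"hand": 0.4, "x": 0, "y": 0, "z": 0, "ax": 0, "ay": 0, "az": 0}]}}

```text
clock: 4.05
tcp_pos: [0.613, 0.2599, 0.0351]
eef_rot: [0.0, 0.651, 0.759, 0.001]
wrist_force: [-0.9, 1.0, 3.6]
opening: 0.646
grip_force: 65.3
```

Request:
{"api": "arm_command", "payload": {"commands": [{"hand": 0.4, "x": 0, "y": 0, "z": 0, "ax": 0, "ay": 0, "az": 0}, {"hand": 0.4, "x": 0, "y": 0, "z": 0, "ax": 0, "ay": 0, "az": 0}, {"hand": 0.4, "x": 0, "y": 0, "z": 0, "ax": 0, "ay": 0, "az": 0}, {"hand": 0.4, "x": 0, "y": 0, "z": 0, "ax": 0, "ay": 0, "az": 0}]}}

```text
clock: 4.45
tcp_pos: [0.613, 0.2598, 0.0344]
eef_rot: [0.0, 0.651, 0.759, 0.001]
wrist_force: [1.5, 1.5, 3.6]
opening: 0.646
grip_force: 65.2
```

Request:
{"api": "arm_command", "payload": {"commands": [{"hand": 0.4, "x": 0, "y": 0, "z": -30, "ax": 0, "ay": 0, "az": 0}, {"hand": 0.4, "x": 0, "y": 0, "z": -40, "ax": 0, "ay": 0, "az": 0}, {"hand": 0.4, "x": 0, "y": 0, "z": -40, "ax": 0, "ay": 0, "az": 0}, {"hand": 0.4, "x": 0, "y": 0, "z": -40, "ax": 0, "ay": 0, "az": 0}, {"hand": 0.4, "x": 0, "y": 0, "z": -30, "ax": 0, "ay": 0, "az": 0}]}}

```text
clock: 4.95
tcp_pos: [0.6115, 0.2591, 0.2147]
eef_rot: [-0.0, 0.651, 0.759, -0.001]
wrist_force: [0.5, -0.9, -2.3]
opening: 0.648
grip_force: 69.1
```

Request:
{"api": "arm_command", "payload": {"commands": [{"hand": 0.4, "x": 0, "y": 0, "z": 0, "ax": 0, "ay": 0, "az": -8.13}, {"hand": 0.4, "x": 0, "y": 0, "z": 0, "ax": 0, "ay": 0, "az": -8.13}, {"hand": 0.4, "x": 0, "y": 0, "z": 0, "ax": 0, "ay": 0, "az": -8.13}, {"hand": 0.4, "x": 0, "y": 0, "z": 0, "ax": 0, "ay": 0, "az": -8.13}, {"hand": 0.4, "x": 0, "y": 0, "z": 0, "ax": 0, "ay": 0, "az": -8.13}]}}

```text
clock: 5.45
tcp_pos: [0.6105, 0.2587, 0.2113]
eef_rot: [-0.002, 0.345, 0.939, -0.002]
wrist_force: [0.5, -0.4, -2.0]
opening: 0.646
grip_force: 69.4
```

Request:
{"api": "arm_command", "payload": {"commands": [{"hand": 0.4, "x": 0, "y": 0, "z": 0, "ax": 0, "ay": 0, "az": -8.13}, {"hand": 0.4, "x": 0, "y": 0, "z": 0, "ax": 0, "ay": 0, "az": -8.13}, {"hand": 0.4, "x": 0, "y": 0, "z": 0, "ax": 0, "ay": 0, "az": -8.13}, {"hand": 0.4, "x": 0, "y": 0, "z": 0, "ax": 0, "ay": 0, "az": -8.13}, {"hand": 0.4, "x": 0, "y": 0, "z": 0, "ax": 0, "ay": 0, "az": 0}]}}

```text
clock: 5.95
tcp_pos: [0.6106, 0.2588, 0.2115]
eef_rot: [-0.002, 0.071, 0.998, -0.001]
wrist_force: [0.7, 0.4, -2.9]
opening: 0.649
grip_force: 69.3
```

```bash
python3 - <<'E'
from h import *
plan([.72,-.125,.215],82)
E
```

```text
shift [-162.3 -364.6   -3.3] az -0.1 yaw 81.9 tilt 0.27 p [0.6106 0.2588 0.2115]
```

Request:
{"api": "arm_command", "payload": {"commands": [{"hand": 0.4, "x": -16, "y": -36.5, "z": 0, "ax": 0, "ay": 0, "az": 0}, {"hand": 0.4, "x": -16, "y": -36.5, "z": 0, "ax": 0, "ay": 0, "az": 0}, {"hand": 0.4, "x": -16, "y": -36.5, "z": 0, "ax": 0, "ay": 0, "az": 0}, {"hand": 0.4, "x": -16, "y": -36.5, "z": 0, "ax": 0, "ay": 0, "az": 0}, {"hand": 0.4, "x": -16, "y": -36.5, "z": 0, "ax": 0, "ay": 0, "az": 0}]}}

```text
clock: 6.45
tcp_pos: [0.6648, 0.0659, 0.2124]
eef_rot: [-0.001, 0.073, 0.997, -0.0]
wrist_force: [0.5, 0.5, -2.2]
opening: 0.651
grip_force: 69.3
```

Request:
{"api": "arm_command", "payload": {"commands": [{"hand": 0.4, "x": -16, "y": -36.5, "z": 0, "ax": 0, "ay": 0, "az": 0}, {"hand": 0.4, "x": -16, "y": -36.5, "z": 0, "ax": 0, "ay": 0, "az": 0}, {"hand": 0.4, "x": -16, "y": -36.5, "z": 0, "ax": 0, "ay": 0, "az": 0}, {"hand": 0.4, "x": -16, "y": -36.5, "z": 0, "ax": 0, "ay": 0, "az": 0}, {"hand": 0.4, "x": -16, "y": -36.5, "z": 0, "ax": 0, "ay": 0, "az": 0}]}}

```text
clock: 6.95
tcp_pos: [0.7182, -0.1259, 0.2122]
eef_rot: [-0.002, 0.073, 0.997, 0.0]
wrist_force: [-0.1, -0.5, -2.3]
opening: 0.645
grip_force: 69.3
```

Request:
{"api": "arm_command", "payload": {"commands": [{"hand": 0.4, "x": 0, "y": 0, "z": 0, "ax": 0, "ay": 0, "az": 0}, {"hand": 0.4, "x": 0, "y": 0, "z": 0, "ax": 0, "ay": 0, "az": 0}]}}

```text
clock: 7.15
tcp_pos: [0.7181, -0.1256, 0.2121]
eef_rot: [-0.002, 0.073, 0.997, 0.0]
wrist_force: [-0.4, 0.6, -2.5]
opening: 0.648
grip_force: 69.0
```

```bash
python3 - <<'E'
from h import *
plan([.591,-.107,.214],82)
w=wrist('w4')
E
```

```text
shift [128.4  -0.2  -1.5] az -0.4 yaw 81.6 tilt 0.19 p [ 0.7181 -0.1256  0.2121]
```

View pics/w4.png

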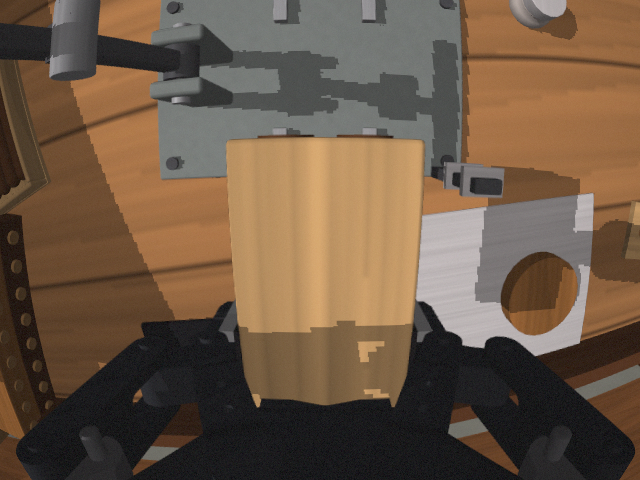

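The view from behind the nest shows the four plate screws near (173,7), (447,3), (173,163) and (447,160), and fence pieces at (280,8), (369,8), (286,132) and (376,132). The held mould's far end is at row 140. I'll enlarge it for exact pixels.

```bash
python3 -c "
import cv2
im=cv2.imread('pics/w4.png')[0:190,150:475]
cv2.imwrite('pics/w4c.png',cv2.resize(im,(780,456),interpolation=cv2.INTER_CUBIC))"
```

```text
(no output)
```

View pics/w4c.png

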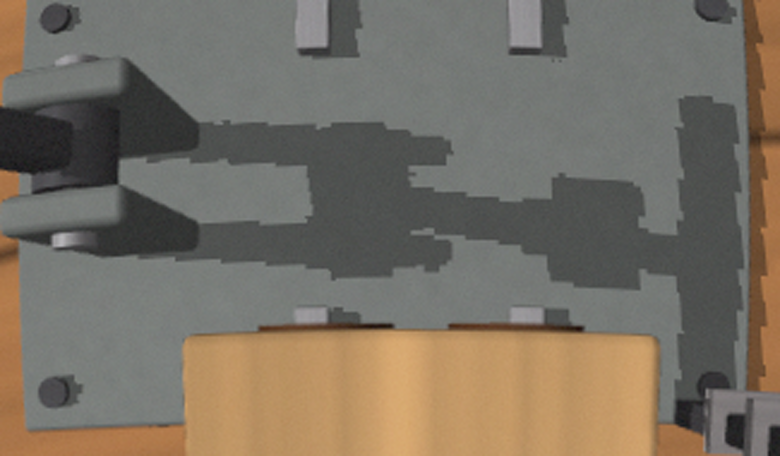

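The crop, at 2.4x, shows the screws at (57,18), (712,7), (54,391) and (712,384). The fence inner edges are at columns 328 and 511, and the fence ends are at rows 47 and 306.

```bash
python3 - <<'E'
from h import *
w=wrist()
f=lambda u,v,z:wz(w,150+(u+.5)/2.4-.5,(v+.5)/2.4-.5,z)
S=np.array([f(57,18,.012),f(712,7,.012),f(54,391,.012),f(712,384,.012)])
ex=((S[0]-S[1])+(S[2]-S[3]))[:2];ey=((S[2]-S[0])+(S[3]-S[1]))[:2]
print('screws',S.round(4).tolist(),S.mean(0),np.linalg.norm(ex)/2,np.linalg.norm(ey)/2,np.degrees(np.arctan2(ex[1],ex[0])),np.degrees(np.arctan2(ey[1],ey[0])))
e=ex/np.linalg.norm(ex);print('nest(screws)',S.mean(0)[:2]-.015*e)
F=np.array([f(328,47,.02),f(511,47,.02),f(327,306,.02),f(511,306,.02)])
fx=((F[0]-F[1])+(F[2]-F[3]))[:2]/2;fy=((F[2]-F[0])+(F[3]-F[1]))[:2]/2
print('nest(fence)',F.mean(0),np.linalg.norm(fx),np.linalg.norm(fy),np.degrees(np.arctan2(*fy[::-1])),np.degrees(np.arctan2(*fx[::-1])))
p,R=tool();zt=p[2]-.034+.058
# held mould: far end corners
A,B=f(186,336,zt),f(657,336,zt);d=(A-B)[:2]
print('held end mid in tool',R.T@((A+B)/2-p),'yaw',np.degrees(np.arctan2(*d[::-1])),np.linalg.norm(d))
n=F.mean(0);plan([n[0],n[1],.214],82)
E
```

```text
screws [[0.4978, -0.2327, 0.012], [0.5338, 0.0143, 0.012], [0.6454, -0.2546, 0.012], [0.6804, -0.0081, 0.012]] [ 0.58935391 -0.12025554  0.012     ] 0.24924093992402266 0.1487667294292097 -98.17606067242482 -8.552523471173911
nest(screws) [ 0.59148715 -0.105408  ]
nest(fence) [ 0.59163383 -0.10566941  0.02      ] 0.06450798634291782 0.09583077968643465 -8.404355157193175 -98.32293893155462
held end mid in tool [ 0.06960614  0.0001122  -0.02382579] yaw -98.29389675114012 0.0529393992254588
 shift [127.8  -0.3  -1. ] az -0.2 yaw 81.8 tilt 0.15 p [ 0.7182 -0.1236  0.2127]
```

Request:
{"api": "arm_command", "payload": {"commands": [{"hand": 0.4, "x": 40, "y": 0, "z": 0, "ax": 0, "ay": 0, "az": 0}, {"hand": 0.4, "x": 40, "y": 0, "z": 0, "ax": 0, "ay": 0, "az": 0}, {"hand": 0.4, "x": 30, "y": 0, "z": 20, "ax": 0, "ay": 0, "az": 0}, {"hand": 0.4, "x": 17.8, "y": 0, "z": 40, "ax": 0, "ay": 0, "az": 0}, {"hand": 0.4, "x": 0, "y": 0, "z": 40, "ax": 0, "ay": 0, "az": 0}]}}

```text
clock: 7.75
tcp_pos: [0.5903, -0.1044, 0.1142]
eef_rot: [0.0, 0.07, 0.998, 0.0]
wrist_force: [0.3, -0.6, -3.9]
opening: 0.648
grip_force: 69.3
```

Request:
{"api": "arm_command", "payload": {"commands": [{"hand": 0.4, "x": 0, "y": 0, "z": 25, "ax": 0, "ay": 0, "az": 0}, {"hand": 0.4, "x": 0, "y": 0, "z": 5, "ax": 0, "ay": 0, "az": 0}, {"hand": 0.4, "x": 0, "y": 0, "z": 0, "ax": 0, "ay": 0, "az": 0}, {"hand": 0.4, "x": 0, "y": 0, "z": 0, "ax": 0, "ay": 0, "az": 0}]}}

```text
clock: 8.15
tcp_pos: [0.5941, -0.1061, 0.0859]
eef_rot: [0.002, 0.071, 0.998, -0.0]
wrist_force: [0.5, -0.1, -2.4]
opening: 0.65
grip_force: 69.1
```

```bash
python3 - <<'E'
from h import *
plan([.5916,-.1056,.0445],81.65)
E
```

```text
shift [ 2.6  0.2 41.4] az 0.26 yaw 81.91 tilt 0.17 p [ 0.5941 -0.1061  0.0859]
```

Request:
{"api": "arm_command", "payload": {"commands": [{"hand": 0.4, "x": 2, "y": 0, "z": 10, "ax": 0, "ay": 0, "az": 0.2}, {"hand": 0.4, "x": 0, "y": 0, "z": 10, "ax": 0, "ay": 0, "az": 0}, {"hand": 0.4, "x": 0, "y": 0, "z": 8, "ax": 0, "ay": 0, "az": 0}, {"hand": 0.4, "x": 0, "y": 0, "z": 0, "ax": 0, "ay": 0, "az": 0}]}}

```text
clock: 8.55
tcp_pos: [0.589, -0.1059, 0.0541]
eef_rot: [-0.002, 0.073, 0.997, 0.0]
wrist_force: [-0.6, 0.3, -3.2]
opening: 0.649
grip_force: 69.2
```

Request:
{"api": "arm_command", "payload": {"commands": [{"hand": 0.4, "x": 0, "y": 0, "z": 5, "ax": 0, "ay": 0, "az": 0}, {"hand": 0.4, "x": 0, "y": 0, "z": 5, "ax": 0, "ay": 0, "az": 0}, {"hand": 0.4, "x": 0, "y": 0, "z": 0, "ax": 0, "ay": 0, "az": 0}, {"hand": 0.4, "x": 0, "y": 0, "z": 0, "ax": 0, "ay": 0, "az": 0}]}}

```text
clock: 8.95
tcp_pos: [0.5906, -0.1062, 0.046]
eef_rot: [0.0, 0.073, 0.997, -0.0]
wrist_force: [-0.2, -0.7, -2.6]
opening: 0.647
grip_force: 69.2
```

```bash
python3 - <<'E'
from h import *
plan([.5916,-.1056,.0445],81.65);print(ctrl.sense()['wrist_force'])
E
```

```text
shift [-0.9  0.7  1.5] az 0.03 yaw 81.68 tilt 0.01 p [ 0.5906 -0.1062  0.046 ]
[-0.15778937 -0.72452395 -2.63188786]
```

Request:
{"api": "arm_command", "payload": {"commands": [{"hand": 0.4, "x": 0, "y": 0, "z": 2, "ax": 0, "ay": 0, "az": 0}, {"hand": 0.4, "x": 0, "y": 0, "z": 0, "ax": 0, "ay": 0, "az": 0}, {"hand": 0.4, "x": 0, "y": 0, "z": 0, "ax": 0, "ay": 0, "az": 0}, {"hand": 0.75, "x": 0, "y": 0, "z": 0, "ax": 0, "ay": 0, "az": 0}, {"hand": 1, "x": 0, "y": 0, "z": 0, "ax": 0, "ay": 0, "az": 0}]}}

```text
clock: 9.45
tcp_pos: [0.5908, -0.1062, 0.0441]
eef_rot: [0.0, 0.073, 0.997, -0.0]
wrist_force: [-0.7, 0.2, 0.1]
opening: 0.902
grip_force: 0.0
```

Request:
{"api": "arm_command", "payload": {"commands": [{"hand": 1, "x": 0, "y": 0, "z": 0, "ax": 0, "ay": 0, "az": 0}, {"hand": 1, "x": 0, "y": 0, "z": 0, "ax": 0, "ay": 0, "az": 0}, {"hand": 1, "x": 0, "y": 0, "z": 0, "ax": 0, "ay": 0, "az": 0}, {"hand": 1, "x": 0, "y": 0, "z": 0, "ax": 0, "ay": 0, "az": 0}, {"hand": 1, "x": 0, "y": 0, "z": 0, "ax": 0, "ay": 0, "az": 0}]}}

```text
clock: 9.95
tcp_pos: [0.5905, -0.1061, 0.044]
eef_rot: [0.0, 0.072, 0.997, -0.0]
wrist_force: [-0.4, 0.4, 0.1]
opening: 1.002
grip_force: 0.0
```

Request:
{"api": "arm_command", "payload": {"commands": [{"hand": 1, "x": 0, "y": 0, "z": -20, "ax": 0, "ay": 0, "az": 0}, {"hand": 1, "x": 0, "y": 0, "z": -30, "ax": 0, "ay": 0, "az": 0}, {"hand": 1, "x": 0, "y": 0, "z": -40, "ax": 0, "ay": 0, "az": 0}, {"hand": 1, "x": 0, "y": 0, "z": -40, "ax": 0, "ay": 0, "az": 0}, {"hand": 1, "x": 0, "y": 0, "z": 0, "ax": 0, "ay": 0, "az": 0}]}}

```text
clock: 10.45
tcp_pos: [0.5951, -0.1071, 0.1816]
eef_rot: [0.006, 0.073, 0.997, -0.001]
wrist_force: [0.8, 0.3, 0.5]
opening: 0.999
grip_force: 0.0
```

```bash
python3 - <<'E'
from h import *
plan([.5916,-.1056,.2],81.65);w=wrist('w5')
P=cv2.imread('pics/w5.png');c=eyes.camera('top');cv2.imwrite('pics/top5.png',c['image'])
s=eyes.camera('side');cv2.imwrite('pics/side5.png',s['image'])
cv2.imwrite('pics/m5.png',np.hstack([cv2.resize(P,(400,300)),cv2.resize(s['image'][200:380,310:490],(300,300))]))
E
```

```text
shift [  3.5   1.  -18.5] az 0.03 yaw 81.68 tilt 0.74 p [ 0.5951 -0.1071  0.1816]
```

View pics/m5.png

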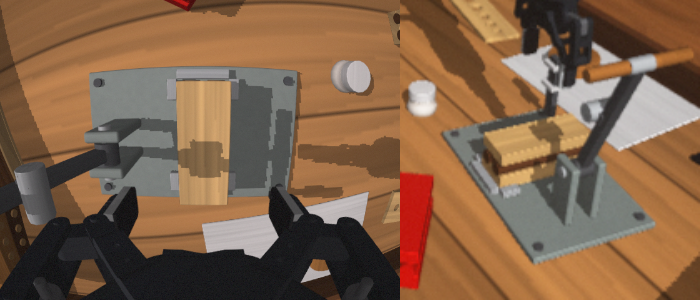

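The mould lies flat inside the nest fences with the lever still up. Next is the bar.

```bash
cat >> h.py <<'E'
N=np.array([.5916,-.1056]);EX=np.array([np.cos(np.radians(-98.35)),np.sin(np.radians(-98.35))]);EY=np.array([-EX[1],EX[0]])
def grip(th,dy=-.04):
    a=np.radians(110)-th  # elevation above -x... lever angle from +x side
    phi=np.radians(70)+th # angle from +x axis
    x=.1+.2*np.cos(phi);z=.085+.2*np.sin(phi);return np.array([*(N+x*EX+dy*EY),z])
E
python3 - <<'E'
from h import *
print(grip(0),grip(1.92));g=grip(0);plan([g[0],g[1],.34],81.65)
# check bar: top + side views, reddish wood bar ends
for n in('top5','side5'): pass
c=eyes.camera('top');s=eyes.camera('side')
for dy in(-.065,.065):
    X=grip(0,dy);print(dy,proj(c,X).round(1),proj(s,X).round(1))
cv2.imwrite('pics/chk.png',np.hstack([cv2.resize(c['image'][130:215,400:480],(400,425)),cv2.resize(s['image'][220:260,410:495],(400,425))]))
E
```

```text
[ 0.52756845 -0.26641006  0.27293852] [ 0.56654599 -0.00085127  0.08497244]
 shift [  38.9 -167.7 -166.1] az 0.03 yaw 81.68 tilt 0.0 p [ 0.5903 -0.1061  0.1739]
-0.065 [434.8 199.7] [420.4 245.4]
0.065 [440.7 141.7] [482.3 231.9]
```

View pics/chk.png

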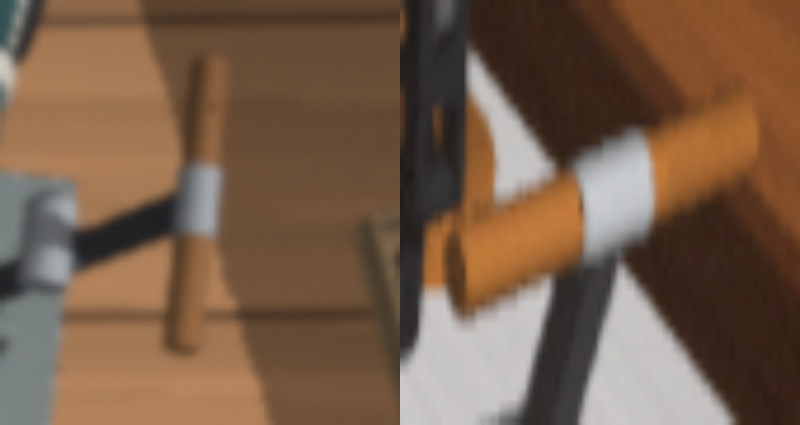

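Bar ends are at top (436.8,200) and (442.4,141.6), and at side (422,245) and (484,232). That is within about 2 px of the computed bar, so the geometry holds.

Request:
{"api": "arm_command", "payload": {"commands": [{"hand": 1, "x": 0, "y": 0, "z": -41.5, "ax": 0, "ay": 0, "az": 0}, {"hand": 1, "x": 0, "y": 0, "z": -41.5, "ax": 0, "ay": 0, "az": 0}, {"hand": 1, "x": 0, "y": 0, "z": -41.5, "ax": 0, "ay": 0, "az": 0}, {"hand": 1, "x": 0, "y": 0, "z": -41.5, "ax": 0, "ay": 0, "az": 0}, {"hand": 1, "x": 0, "y": 0, "z": 0, "ax": 0, "ay": 0, "az": 0}]}}

```text
clock: 11.2
tcp_pos: [0.5931, -0.1067, 0.3462]
eef_rot: [0.005, 0.072, 0.997, -0.001]
wrist_force: [1.9, 0.1, 0.6]
opening: 1.0
grip_force: 0.0
```

Request:
{"api": "arm_command", "payload": {"commands": [{"hand": 1, "x": 9.7, "y": -42.3, "z": 0, "ax": 0, "ay": 0, "az": 0}, {"hand": 1, "x": 9.7, "y": -42.3, "z": 0, "ax": 0, "ay": 0, "az": 0}, {"hand": 1, "x": 9.7, "y": -42.3, "z": 0, "ax": 0, "ay": 0, "az": 0}, {"hand": 1, "x": 9.7, "y": -42.3, "z": 0, "ax": 0, "ay": 0, "az": 0}, {"hand": 1, "x": 0, "y": 0, "z": 0, "ax": 0, "ay": 0, "az": 0}]}}

```text
clock: 11.7
tcp_pos: [0.5249, -0.272, 0.337]
eef_rot: [-0.002, 0.075, 0.997, -0.0]
wrist_force: [-0.9, 0.5, 0.9]
opening: 1.002
grip_force: 0.0
```

Request:
{"api": "arm_command", "payload": {"commands": [{"hand": 1, "x": 0, "y": 0, "z": 0, "ax": 0, "ay": 0, "az": 0}, {"hand": 1, "x": 0, "y": 0, "z": 0, "ax": 0, "ay": 0, "az": 0}]}}

```text
clock: 11.9
tcp_pos: [0.5275, -0.2671, 0.3383]
eef_rot: [-0.001, 0.072, 0.997, 0.001]
wrist_force: [-0.9, 0.0, -0.7]
opening: 1.001
grip_force: 0.0
```

```bash
python3 - <<'E'
from h import *
plan(grip(0),81.65)
E
```

```text
shift [-0.1  0.6 65.4] az 0.05 yaw 81.7 tilt 0.16 p [ 0.5275 -0.2671  0.3383]
```

Request:
{"api": "arm_command", "payload": {"commands": [{"hand": 1, "x": 0, "y": 0, "z": 30, "ax": 0, "ay": 0, "az": 0}, {"hand": 1, "x": 0, "y": 0, "z": 25, "ax": 0, "ay": 0, "az": 0}, {"hand": 1, "x": 0, "y": 0, "z": 12, "ax": 0, "ay": 0, "az": 0}, {"hand": 1, "x": 0, "y": 0, "z": 0, "ax": 0, "ay": 0, "az": 0}, {"hand": 0.5, "x": 0, "y": 0, "z": 0, "ax": 0, "ay": 0, "az": 0}]}}

```text
clock: 12.4
tcp_pos: [0.5283, -0.2674, 0.2735]
eef_rot: [0.0, 0.072, 0.997, -0.0]
wrist_force: [0.4, -0.8, 1.2]
opening: 0.858
grip_force: 0.0
```

Request:
{"api": "arm_command", "payload": {"commands": [{"hand": 0, "x": 0, "y": 0, "z": 0, "ax": 0, "ay": 0, "az": 0}, {"hand": 0, "x": 0, "y": 0, "z": 0, "ax": 0, "ay": 0, "az": 0}, {"hand": 0, "x": 0, "y": 0, "z": 0, "ax": 0, "ay": 0, "az": 0}, {"hand": 0, "x": 0, "y": 0, "z": 0, "ax": 0, "ay": 0, "az": 0}, {"hand": 0, "x": 0, "y": 0, "z": 0, "ax": 0, "ay": 0, "az": 0}]}}

```text
clock: 12.9
tcp_pos: [0.5279, -0.2685, 0.2739]
eef_rot: [0.001, 0.073, 0.997, -0.001]
wrist_force: [-0.6, -1.2, 3.7]
opening: 0.166
grip_force: 58.4
```

Request:
{"api": "arm_command", "payload": {"commands": [{"hand": 0, "x": 0, "y": 0, "z": 0, "ax": 0, "ay": 0, "az": 0}, {"hand": 0, "x": 0, "y": 0, "z": 0, "ax": 0, "ay": 0, "az": 0}, {"hand": 0, "x": 0, "y": 0, "z": 0, "ax": 0, "ay": 0, "az": 0}, {"hand": 0, "x": 0, "y": 0, "z": 0, "ax": 0, "ay": 0, "az": 0}, {"hand": 0, "x": 0, "y": 0, "z": 0, "ax": 0, "ay": 0, "az": 0}]}}

```text
clock: 13.4
tcp_pos: [0.5279, -0.2685, 0.2738]
eef_rot: [0.001, 0.073, 0.997, -0.001]
wrist_force: [-2.0, -2.0, 5.5]
opening: 0.164
grip_force: 58.7
```

```bash
python3 - <<'E'
from h import *
plan(grip(0),81.65);s=ctrl.sense();print(s['wrist_force'],s['opening'])
p,R=tool()
off=p-grip(0)
prev=grip(0)
ths=np.linspace(0,1.92,25)
for i in range(1,25):
    g=grip(ths[i]);print(i,ths[i].round(2),(R.T@(g-prev)*1e3).round(1));prev=g
E
```

```text
shift [0.6 2.  0.9] az 0.02 yaw 81.67 tilt 0.09 p [ 0.5279 -0.2685  0.2738]
[-2.0190135  -1.9621079   5.52056229] 0.16417271302122982
1 0.08 [-0.  15.2 -4.9]
2 0.16 [-0.  15.6 -3.6]
3 0.24 [-0.  15.8 -2.4]
4 0.32 [-0.  16.  -1.1]
5 0.4 [-0.  16.   0.2]
6 0.48 [-0.  15.9  1.4]
7 0.56 [-0.  15.8  2.7]
8 0.64 [-0.  15.5  4. ]
9 0.72 [-0.  15.1  5.2]
10 0.8 [ 0.  14.7  6.4]
11 0.88 [ 0.  14.1  7.5]
12 0.96 [ 0.  13.5  8.6]
13 1.04 [ 0.  12.7  9.7]
14 1.12 [ 0.  11.9 10.7]
15 1.2 [ 0.  11.  11.6]
16 1.28 [ 0.  10.1 12.4]
17 1.36 [ 0.   9.  13.2]
18 1.44 [ 0.   8.  13.9]
19 1.52 [ 0.   6.8 14.5]
20 1.6 [ 0.   5.6 15. ]
21 1.68 [ 0.   4.4 15.4]
22 1.76 [ 0.   3.2 15.7]
23 1.84 [ 0.   1.9 15.9]
24 1.92 [ 0.   0.7 16. ]
```

Request:
{"api": "arm_command", "payload": {"commands": [{"hand": 0, "x": 0, "y": 15.2, "z": -4.9, "ax": 0, "ay": 0, "az": 0}, {"hand": 0, "x": 0, "y": 15.6, "z": -3.6, "ax": 0, "ay": 0, "az": 0}, {"hand": 0, "x": 0, "y": 15.8, "z": -2.4, "ax": 0, "ay": 0, "az": 0}, {"hand": 0, "x": 0, "y": 16, "z": -1.1, "ax": 0, "ay": 0, "az": 0}, {"hand": 0, "x": 0, "y": 16, "z": 0.2, "ax": 0, "ay": 0, "az": 0}]}}

```text
clock: 13.9
tcp_pos: [0.5393, -0.1904, 0.286]
eef_rot: [0.001, 0.073, 0.997, -0.001]
wrist_force: [0.2, -2.8, 5.6]
opening: 0.163
grip_force: 62.8
```

Request:
{"api": "arm_command", "payload": {"commands": [{"hand": 0, "x": 0, "y": 15.9, "z": 1.4, "ax": 0, "ay": 0, "az": 0}, {"hand": 0, "x": 0, "y": 15.8, "z": 2.7, "ax": 0, "ay": 0, "az": 0}, {"hand": 0, "x": 0, "y": 15.5, "z": 4, "ax": 0, "ay": 0, "az": 0}, {"hand": 0, "x": 0, "y": 15.1, "z": 5.2, "ax": 0, "ay": 0, "az": 0}, {"hand": 0, "x": 0, "y": 14.7, "z": 6.4, "ax": 0, "ay": 0, "az": 0}]}}

```text
clock: 14.4
tcp_pos: [0.5507, -0.1129, 0.2643]
eef_rot: [0.0, 0.072, 0.997, -0.0]
wrist_force: [3.0, -4.1, 9.3]
opening: 0.167
grip_force: 64.9
```

```bash
cat >> h.py <<'E'
def lever():
    p,R=tool();d=p[:2]-N;x=d@EX;z=p[2];r=np.hypot(x-.1,z-.085)
    print('press x',x.round(4),'y',(d@EY).round(4),'z',z.round(4),'r',r.round(4),'theta',(np.arctan2(z-.085,x-.1)-np.radians(70)).round(3),'F',np.round(ctrl.sense()['wrist_force'],1),'open',ctrl.sense()['opening'])
E
python3 -c "
from h import *
lever();plan(grip(.8),81.65)"
```

```text
press x 0.0132 y -0.0394 z 0.2643 r 0.1993 theta 0.8 F [ 3.  -4.1  9.3] open 0.16717057056422982
 shift [ 0.6  0.3 -0.7] az 0.05 yaw 81.7 tilt 0.05 p [ 0.5507 -0.1129  0.2643]
```

Tracking is good. I'll continue to 1.6.

Request:
{"api": "arm_command", "payload": {"commands": [{"hand": 0, "x": 0, "y": 14.1, "z": 7.5, "ax": 0, "ay": 0, "az": 0}, {"hand": 0, "x": 0, "y": 13.5, "z": 8.6, "ax": 0, "ay": 0, "az": 0}, {"hand": 0, "x": 0, "y": 12.7, "z": 9.7, "ax": 0, "ay": 0, "az": 0}, {"hand": 0, "x": 0, "y": 11.9, "z": 10.7, "ax": 0, "ay": 0, "az": 0}, {"hand": 0, "x": 0, "y": 11, "z": 11.6, "ax": 0, "ay": 0, "az": 0}]}}

```text
clock: 14.9
tcp_pos: [0.5597, -0.0502, 0.2163]
eef_rot: [0.0, 0.072, 0.997, 0.0]
wrist_force: [4.2, -4.5, 2.1]
opening: 0.167
grip_force: 61.6
```

Request:
{"api": "arm_command", "payload": {"commands": [{"hand": 0, "x": 0, "y": 10.1, "z": 12.4, "ax": 0, "ay": 0, "az": 0}, {"hand": 0, "x": 0, "y": 9, "z": 13.2, "ax": 0, "ay": 0, "az": 0}, {"hand": 0, "x": 0, "y": 8, "z": 13.9, "ax": 0, "ay": 0, "az": 0}, {"hand": 0, "x": 0, "y": 6.8, "z": 14.5, "ax": 0, "ay": 0, "az": 0}, {"hand": 0, "x": 0, "y": 5.6, "z": 15, "ax": 0, "ay": 0, "az": 0}]}}

```text
clock: 15.4
tcp_pos: [0.5651, -0.0124, 0.1467]
eef_rot: [0.0, 0.072, 0.997, -0.001]
wrist_force: [4.5, -6.6, 3.5]
opening: 0.163
grip_force: 63.5
```

```bash
python3 -c "
from h import *
lever();plan(grip(1.6),81.65)"
```

```text
press x -0.0884 y -0.0397 z 0.1467 r 0.1982 theta 1.603 F [ 4.5 -6.6  3.5] open 0.163469346667193
 shift [ 0.3  1.5 -1.2] az 0.04 yaw 81.69 tilt 0.07 p [ 0.5651 -0.0124  0.1467]
```

Request:
{"api": "arm_command", "payload": {"commands": [{"hand": 0, "x": 0, "y": 4.4, "z": 15.4, "ax": 0, "ay": 0, "az": 0}, {"hand": 0, "x": 0, "y": 3.2, "z": 15.7, "ax": 0, "ay": 0, "az": 0}, {"hand": 0, "x": 0, "y": 1.4, "z": 11, "ax": 0, "ay": 0, "az": 0}, {"hand": 0, "x": 0, "y": 0.6, "z": 9, "ax": 0, "ay": 0, "az": 0}, {"hand": 0, "x": 0, "y": 0.3, "z": 6, "ax": 0, "ay": 0, "az": 0}]}}

```text
clock: 15.9
tcp_pos: [0.5665, -0.0029, 0.0902]
eef_rot: [-0.0, 0.073, 0.997, -0.0]
wrist_force: [0.9, -5.0, 9.1]
opening: 0.167
grip_force: 64.3
```

Request:
{"api": "arm_command", "payload": {"commands": [{"hand": 0, "x": 0, "y": 0, "z": 0, "ax": 0, "ay": 0, "az": 0}, {"hand": 0, "x": 0, "y": 0, "z": 0, "ax": 0, "ay": 0, "az": 0}]}}

```text
clock: 16.1
tcp_pos: [0.5665, -0.0029, 0.0908]
eef_rot: [-0.0, 0.073, 0.997, -0.0]
wrist_force: [2.7, -4.3, 7.9]
opening: 0.162
grip_force: 64.1
```

```bash
python3 -c "
from h import *
lever();plan(grip(1.92),81.65)
w=wrist('w6');s=eyes.camera('side')
print(proj(s,grip(1.92,.065)))
cv2.imwrite('pics/end.png',np.hstack([cv2.resize(w['im'],(400,300)),cv2.resize(s['image'][200:320,330:450],(400,400))[50:350]]))"
```

```text
press x -0.098 y -0.0397 z 0.0908 r 0.1981 theta 1.891 F [ 2.7 -4.3  7.9] open 0.16206207714282458
 shift [0.3 2.  5.8] az 0.02 yaw 81.67 tilt 0.05 p [ 0.5665 -0.0029  0.0908]
[395.77103844 246.8128999 ]
```

View pics/end.png

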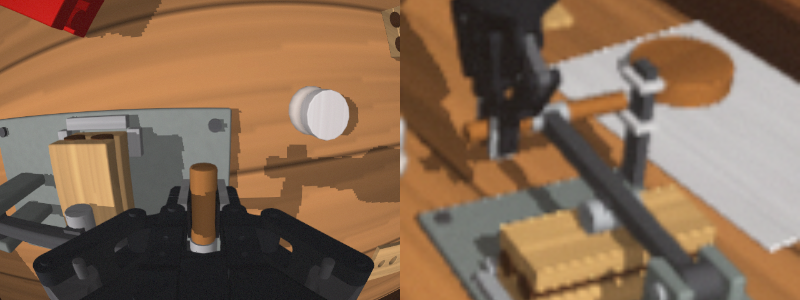

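The bar end is between the lugs and the mould is pressed in the nest; the bar is about 5 mm high. I'll lower it.

Request:
{"api": "arm_command", "payload": {"commands": [{"hand": 0, "x": 0, "y": 0, "z": 3, "ax": 0, "ay": 0, "az": 0}, {"hand": 0, "x": 0, "y": 0, "z": 2.5, "ax": 0, "ay": 0, "az": 0}, {"hand": 0, "x": 0, "y": 0, "z": 0, "ax": 0, "ay": 0, "az": 0}, {"hand": 0, "x": 0, "y": 0, "z": 0, "ax": 0, "ay": 0, "az": 0}, {"hand": 0, "x": 0, "y": 0, "z": 0, "ax": 0, "ay": 0, "az": 0}]}}

```text
clock: 16.7
tcp_pos: [0.5666, -0.0027, 0.0853]
eef_rot: [0.0, 0.073, 0.997, -0.0]
wrist_force: [2.2, -4.5, 6.3]
opening: 0.161
grip_force: 64.9
```

```bash
python3 -c "
from h import *
lever()
s=eyes.camera('side')
M=N-.105*EX+.085*EY
print('gauge mid',proj(s,[*M,.085]),'barend',proj(s,grip(1.92,.065)))
cv2.imwrite('pics/end2.png',cv2.resize(s['image'][215:265,375:425],(600,600),interpolation=cv2.INTER_CUBIC))"
```

```text
press x -0.0982 y -0.0397 z 0.0853 r 0.1982 theta 1.918 F [ 2.2 -4.5  6.3] open 0.1606206769303732
gauge mid [401.66812189 244.34822896] barend [395.77103844 246.8128999 ]
```

View pics/end2.png

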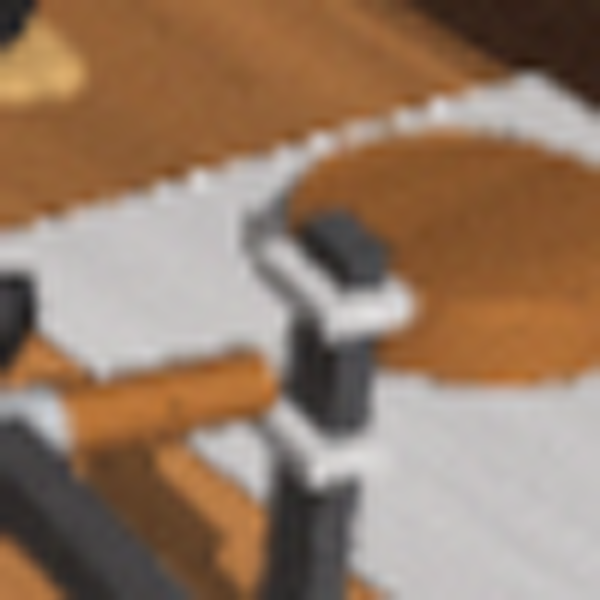

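The bar end, at about (265,377) in the crop, is between the lugs at rows 320 and 450, perhaps slightly high. The TCP reads 1.918 rad with about 6 N. I'll lower it another 2 mm and hand in.

Request:
{"api": "arm_command", "payload": {"commands": [{"hand": 0, "x": 0, "y": 0, "z": 2, "ax": 0, "ay": 0, "az": 0}, {"hand": 0, "x": 0, "y": 0, "z": 0, "ax": 0, "ay": 0, "az": 0}, {"hand": 0, "x": 0, "y": 0, "z": 0, "ax": 0, "ay": 0, "az": 0}, {"hand": 0, "x": 0, "y": 0, "z": 0, "ax": 0, "ay": 0, "az": 0}, {"hand": 0, "x": 0, "y": 0, "z": 0, "ax": 0, "ay": 0, "az": 0}]}}

```text
clock: 17.25
tcp_pos: [0.5666, -0.0027, 0.0834]
eef_rot: [0.0, 0.073, 0.997, -0.0]
wrist_force: [2.8, -4.5, 6.7]
opening: 0.164
grip_force: 65.0
```

```bash
python3 -c "
from h import *
lever();print(ctrl.close_job())"
```

```text
press x -0.0981 y -0.0397 z 0.0834 r 0.1982 theta -4.355 F [ 2.8 -4.5  6.7] open 0.1642201869658438
the job is handed in; nothing more can be done
None
```

I handed the job in with the open mould seated in the nest and the arm holding the lever bar at about 1.93 rad (target 1.92 ± 0.04), judged from the arm's own position; no verdict came back.

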